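# Set the dough sheeter one hole thinner

### The arm

A 6-joint arm with a two-finger parallel gripper is mounted at the origin on the work surface. World frame = base frame: x ahead of the robot, y to its left, z up, the work surface at z = 0. Lengths are in m, angles in rad, forces in N, time in s.
With the tool pointing down it reaches from about 0.35 to 0.95 m from the base axis. Payload 17.4 kg.
Tool frame: the origin (TCP) lies between the finger pads; the fingertips stand 25 mm ahead of it and the grasp point (between the pads) lies 6 mm ahead of it (tips_ahead is the distance from the TCP to the fingertips, in m); z points along the fingers, y is the line along which they close (so a half turn about z gives the same grasp; the last joint's range is limited). The gripper opens to 93 mm and grips with 3 to 60 N. Pads are 15 mm wide; open, the fingers measure 128 mm over their backs; the gripper's body (75 mm by 188 mm) begins 65 mm behind the grasp point.
Start: joints at [1.188, 0.116, 1.442, -0, 1.584, -0.038], TCP at [0.228, 0.635, 0.244] pointing down, gripper open.
Joint ranges: [-2.83, 2.83], [-0.83, 2.19], [0.07, 2.5], [-1.14, 4.28], [0.01, 3], [-2.97, 2.97]. Speed limits (rad/s): [1.89, 1.89, 2.22, 3.14, 3.14, 3.14].

### API

Orientations are given as [roll, pitch, yaw] about the fixed x, y, z axes, in that order (R = Rz(yaw) Ry(pitch) Rx(roll)).
In Python, from plant import * gives the robot as it stands.
- The arm moves only by the tool drive_tool, never from a script. Its argument "commands" is a list that holds one entry, the list of rows, each a list of 5 numbers: the shift along the tool's x, y, z in cm, then the turn about the tool's z in rad, then the opening, from -1 (shut) to 1 (fully open). A call has exactly 8 rows; each row is the pose to reach, as a shift and turn from the pose commanded when the call began, along the tool's axes at that moment; what a row does not reach only later rows make up. A row lasts 1/12 s, in which the tool goes at most 41.7 mm and 7.16 degrees, less where a joint would pass 70% of its speed; a pose out of reach is approached as far as the arm can. A call with a gripper value outside its range is refused whole. The fingers move at their own pace and stop on an object; "force" is the grip in N (left out, the last holds). Time passes only in rows, so rows that repeat a pose let the fingers close, or fill a call up. It gives the time, the measured TCP pose, the force, the opening and the grip force at its end, in the units of the state.
- read_state(): the state, without advancing time (a new reading comes with each control period).
- read_camera(name): name is "side" or "top" or "wrist"; returns a dict with "frame" (480x640x3 uint8, red, green, blue), "fx", "fy", "cx", "cy" (pixels), "rvec" (rotation vector, rad) and "tvec" (3), from world to camera coordinates, as OpenCV has them; the wrist camera has in their place "mount" (4x4, takes a point from camera to tool coordinates, whose origin is the TCP and whose axes are the flange's). Camera axes: x right, y down, z forward; pixel columns grow to the right and rows downward; lengths in m; the calibration is good to about 2 mm. A picture is of the moment at which its call begins: read the wrist's pose just before it. There is no depth.
- finish_job(): hands the job in; it is judged then, once.
The state is a dict: "time": time; "joint_positions": joint angles; "dq": joint speeds; "joint_torque": joint torques, N m; "ee_pos": TCP position; "tool_rot": TCP orientation; "contact_force": force on the tool from outside, world axes, zero at the start; "moment": the same for the moment, N m; "width": finger opening in m; "grasp_force": force on a finger pad.
Only numpy, scipy, OpenCV 4.12 (cv2) and the standard library are available. Lean on these libraries where they do the work, as an engineer would, in place of code of your own. Each camera call takes 0.05 s, during which the arm holds its last target. There are 200 camera calls.

### The job

Set the dough sheeter one hole thinner: pull out the black spring knob on the end of its gap lever, swing the lever away from the robot to the very next hole, and let the pin snap in there until it is fully home. Never force the lever: stop pushing as soon as it locks. Leave the things standing around undisturbed.

Things in the scene. Friction and masses are not known exactly. Their poses are not given: they have to be found in the camera images.
- sheeter: Bench-top dough sheeter clamped to the counter: two white side cheeks 190 mm deep, 225 high, steel rollers and trays between, 370 wide. Origin: on the counter, under the lever's pivot, in the outer face of the left cheek; y points out of that face (robot's left), x away from the robot; the machine extends to -y.
- pivot (a point): Centre of the outer end of the gap lever's pivot, 95 mm above the counter, 35 mm out from the cheek. y is the pivot's axis, pointing out of the machine, level; x is level along the cheek.
- knob (a point): Centre of the black plunger knob near the gap lever's top: cylinder 28 mm in diameter, 26 long, axis level, 115 mm from the pivot's axis. y: along its axis, the way it is pulled (out of the machine); z: from pivot to knob. Pin home, the centre is 65 mm out from the cheek. Inward of it are a 19 mm barrel and, from 33 mm, the 24 mm wide lever bar; free for 50 mm to both sides and above.
- lever (a joint): Gap lever: steel bar outside the cheek, roughly upright, turning on the pivot. 0 at the start (pin in a hole, leaning towards the robot); grows as its top swings away from the robot. Stays where left. Pin out or riding on the plate, the knob takes 3 to 8 N to move sideways. The next hole comes somewhere between 0.36 and 0.62 rad, just where is not known beforehand; the one after beyond 0.65.
- plunger (a joint): How far the knob is pulled out, m: 0 pin fully home in a hole, 0.008 its tip stands on the plate's face, 0.011 end stop. A spring draws it in with 5.4 N at 0, 10.3 N at 0.011. Let go between holes, the pin stands on the plate, rides along as the lever is swung, and drops home over a hole; then the lever is locked (1 mm play).
- pin: Steel locating pin fixed to the knob, 10 mm in diameter with a round nose, enters holes 11.5 mm wide. Frame as the knob's.
- quadrant: Steel plate of two overlapping leaves, 46 mm wide, curved round the pivot behind the lever, five holes at 115 mm from the pivot. The leaves are bolted through slots: the plate's tilt and the spacing of its holes differ each time, so the holes lie at no known angle in this frame. Origin on the pivot's axis at the cheek's face; y as the pivot's.
- mug: Bystander: white stoneware mug, 82 mm across, 92 high. Origin under its centre.
- steel_cup: Bystander: steel cup, 72 mm across, 75 high. Origin under its centre.
- jar: Bystander: glass jar with steel lid, 72 mm across, 125 high. Origin under its centre.
- loaf_tin: Bystander: dark steel loaf tin, 240 x 110 x 65 mm, open on top. Origin under its centre.
- bowl: Bystander: white bowl, 130 mm across, 60 high. Origin under its centre.
- scraper: Bystander: bench scraper lying flat, steel blade with wooden grip, 97 x 130 x 22 mm. Origin under its middle.
- pastry_brush: Bystander: wooden pastry brush lying flat, 200 mm long. Origin under its middle.

How it is judged:
On the way:
1. the spring knob is pulled out until the pin is clear of its hole (value of joint plunger above 0.0062 m), for 0.05 s.
At the end, for the whole second after the job is handed in: The pin is fully home (knob within 1.5 mm of home) in the next hole away from the robot (lever between 0.33 and 0.64 rad: just one hole lies there), and the knob is let go (value of joint plunger below 0.0015 m and value of joint lever between 0.33 and 0.64 rad); the robot touches nothing.
It fails at once if the pin is forced against the plate with more than 30 N (contact force between pin and quadrant above 30 N).
It fails at once if a thing standing around is moved by more than 15 mm (distance of any of mug, steel_cup, jar, loaf_tin, bowl, scraper, pastry_brush from where it was at the start of the episode above 0.015 m).
It also fails if it takes over 51 s, if anything falls off the work surface, if the arm or the gripper's body presses on something with over 40 N, if the wrist force passes 120 N, or if a joint passes its speed limit or range.

## Working session

There is one attempt and no reset: what is moved stays moved. The work goes in short steps, Python scripts to look and compute and a tool call to move; the robot and the scene stay as the last step left them, time stands still between calls to the robot, and variables do not carry over. Pictures are saved under pics/ and viewed, at most 10 in all, crops included, and the job is handed in when it is done.

Besides the shell and the picture viewer there is one more tool, called after ">>>" in YAML: its name, and indented under it one key for each argument. drive_tool: Moves the arm, as the interface text tells. Its arguments: {"type":"object","properties":{"commands":{"type":"array","items":{"type":"array","items":{"type":"array","items":{"type":"number"}}}},"force":{"type":"number"}},"required":["commands"]}

```bash
ls; mkdir -p pics; python3 - <<'E'
from plant import *
import cv2,numpy as np
s=read_state();print(s['time'],s['ee_pos'],s['tool_rot'],s['width'],s['contact_force'])
for n in ['side','top','wrist']:
    c=read_camera(n);cv2.imwrite(f'pics/{n}0.png',c['frame'][:,:,::-1])
    print(n,{k:np.round(v,4).tolist() for k,v in c.items() if k!='frame'})
E
```

```text
pics
0.0 [0.22810435 0.63511271 0.24292112] [-3.14046525e+00 -9.41339871e-06  2.79680253e+00] 0.09294848838281891 [ 0.26177486 -0.1965116   0.56858843]
side {'fx': 471.242, 'fy': 471.242, 'cx': 325.4675, 'cy': 240.3894, 'rvec': [0.0317, -2.6625, 1.5839], 'tvec': [0.5554, 0.0143, 1.0741]}
top {'fx': 513.9581, 'fy': 513.9581, 'cx': 314.4901, 'cy': 237.1867, 'rvec': [2.1463, -2.1437, 0.1663], 'tvec': [0.2342, 0.5725, 0.9334]}
wrist {'fx': 370.8316, 'fy': 370.8316, 'cx': 317.0692, 'cy': 238.3448, 'mount': [[-0.0001, -0.959, -0.2836, 0.0786], [1.0, -0.0, -0.0004, 0.0002], [0.0004, -0.2836, 0.959, -0.1414], [0.0, 0.0, 0.0, 1.0]]}
```

View pics/side0.png

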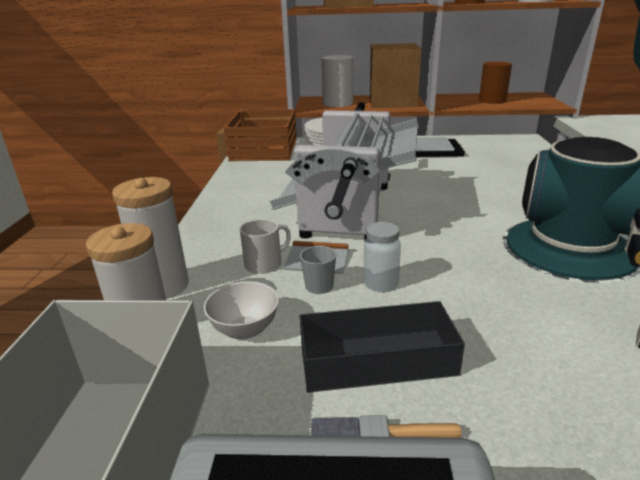

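View pics/top0.png

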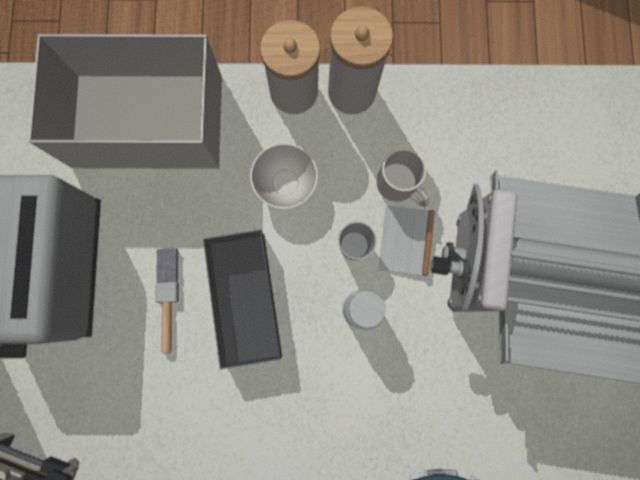

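The side view shows the knob near (348,170) and the pivot at (334,211), with the jar and cup in front. In the top view the knob is near (440,265) and the cheek's top runs along column ~490. I'll enlarge both.

```bash
cat > h.py <<'E'
import cv2,numpy as np
def ray(c,u,v):
    R=cv2.Rodrigues(np.array(c['rvec'],float))[0];t=np.array(c['tvec'],float).ravel()
    d=R.T@np.array([(u-c['cx'])/c['fx'],(v-c['cy'])/c['fy'],1]);return -R.T@t,d/np.linalg.norm(d)
def onz(c,u,v,z):
    o,d=ray(c,u,v);return o+d*(z-o[2])/d[2]
def tri(rays):
    A=[np.eye(3)-np.outer(d,d) for o,d in rays]
    p=np.linalg.solve(sum(A),sum(a@o for a,(o,d) in zip(A,rays)))
    return p,[float(np.linalg.norm(a@(p-o))) for a,(o,d) in zip(A,rays)]
E
python3 - <<'E'
import cv2,numpy as np
a=cv2.imread('pics/top0.png')[165:325,420:520];b=cv2.imread('pics/side0.png')[100:250,270:400]
a=cv2.resize(a,(375,600),interpolation=cv2.INTER_CUBIC);b=cv2.resize(b,(425,490),interpolation=cv2.INTER_CUBIC)
b=cv2.copyMakeBorder(b,0,110,0,0,0);cv2.imwrite('pics/crop0.png',np.hstack([a,b]))
E
```

```text
(no output)
```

View pics/crop0.png

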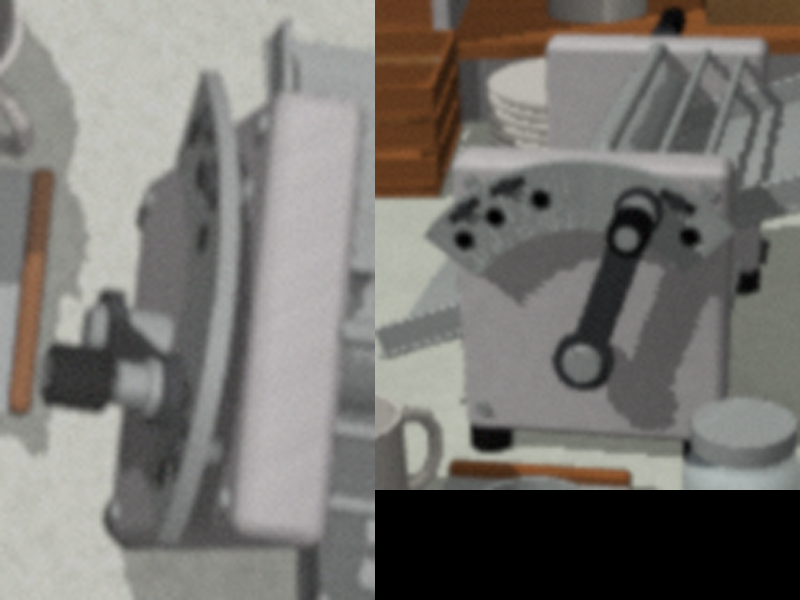

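The crop shows the knob's end face at side pixel (347.4,171.9), the pivot at (333.6,210.2) and the next hole at (320.5,160.6). In the top view the knob end is at (432,265), its centre is at (440.5,265.3), and the cheek edge runs (493,192)–(483.5,305).

```bash
python3 - <<'E'
from plant import *
from h import *
s=read_camera('side');t=read_camera('top')
k,e=tri([ray(s,347.4,171.9),ray(t,432,265)]);print('knob end',k,e)
a=onz(t,493.3,191.7,.225);b=onz(t,483.5,305,.225);x=(a-b)/np.linalg.norm(a-b);print(a,b,'x',x)
y=np.array([-x[1],x[0],0]);print('yaw x',np.arctan2(x[1],x[0]),'centre by end',k-.013*y)
# intersect rays with vertical planes at offset from cheek
def onp(u,v,off):
    o,d=ray(s,u,v);return o+d*(((b+off*y-o)@y)/(d@y))
P=onp(333.6,210.2,.035);K=onp(347.4,171.9,.078);print('piv',P,'knob end',K,'offset of tri end',(k-b)@y)
def ang(p):
    return np.arctan2((p-P)@x,p[2]-P[2]),np.hypot((p-P)@x,p[2]-P[2])
print('knob',ang(K),ang(k))
for n,u,v in [('h1',540,198),('h2',495,217),('h3',463,240),('h-',690,237)]:
    for off in (.015,.02): print(n,off,ang(onp(270+(u-375)/3.269,100+v/3.267,off)))
r=read_state();print(r['ee_pos'],r['tool_rot'],r['time'])
R=cv2.Rodrigues(np.zeros(3))[0]
E
```

```text
knob end [0.50388649 0.05117723 0.2047541 ] [0.00012446789553813888, 0.00012446789553802006]
[ 0.61692465 -0.04388232  0.225     ] [ 0.44120691 -0.02001708  0.225     ] x [ 0.9909027  -0.13458025  0.        ]
yaw x -0.1349898426295773 centre by end [0.50213695 0.03829549 0.2047541 ]
piv [0.53521469 0.00253651 0.09708292] knob end [0.50401083 0.05016926 0.20439716] offset of tri end 0.07898206116012983
knob (np.float64(-0.33476774610125054), np.float64(0.1136217748144005)) (np.float64(-0.3358832680684849), np.float64(0.11404401958067945))
h1 0.015 (np.float64(0.27240059680899475), np.float64(0.11161121698131148))
h1 0.02 (np.float64(0.2598458944568216), np.float64(0.11302909145604233))
h2 0.015 (np.float64(0.5815033360962787), np.float64(0.11148828842550218))
h2 0.02 (np.float64(0.5640922651123004), np.float64(0.1123890115571435))
h3 0.015 (np.float64(0.8372270244470571), np.float64(0.11345209120975569))
h3 0.02 (np.float64(0.8173402600653855), np.float64(0.11380557369386723))
h- 0.015 (np.float64(-0.6948773408336099), np.float64(0.10928003513018417))
h- 0.02 (np.float64(-0.6873826553723709), np.float64(0.11101255289762295))
[0.22813163 0.6352112  0.24333381] [-3.14110661e+00 -2.32865515e-05  2.79680158e+00] 0.25
```

>>> drive_tool:
  commands:
    - [[0, 0, -4, 0.0, 0.1], [-2, -2, -7, 0.1, 0.1], [-5, -5, -7, 0.2, 0.1], [-8, -8, -7, 0.3, 0.1], [-11, -11, -7, 0.4, 0.1], [-14, -14, -7, 0.5, 0.1], [-17, -17, -7, 0.6, 0.1], [-20, -20, -7, 0.7, 0.1]]
  force: 30

```text
time: 0.92
ee_pos: [0.3471, 0.3817, 0.3137]
tool_rot: [3.141, -0.0, 2.092]
contact_force: [0.1, -0.2, -0.3]
width: 0.052
grasp_force: 0.0
```

>>> drive_tool:
  commands:
    - [[-4, -0.4, 0, 0.1, 0.1], [-8, -0.8, 0, 0.2, 0.1], [-12, -1.2, 0, 0.3, 0.1], [-16, -1.6, 0, 0.4, 0.1], [-20, -2, 0, 0.5, 0.1], [-24, -2.4, 0, 0.6, 0.1], [-28, -2.9, 0, 0.66, 0.1], [-31, -3.2, 0, 0.661, 0.1]]

```text
time: 1.58
ee_pos: [0.4753, 0.0967, 0.3138]
tool_rot: [3.141, 0.0, 1.43]
contact_force: [0.3, -0.2, 0.1]
width: 0.0508
grasp_force: 0.0
```

>>> drive_tool:
  commands:
    - [[-2, 1, 0, 0, 0.1], [-4, 2.4, 0, 0, 0.1], [-5.3, 3.3, 0, 0, 0.1], [-5.3, 3.3, 0, 0, 0.1], [-5.3, 3.3, 0, 0, 0.1], [-5.3, 3.3, 0, 0, 0.1], [-5.3, 3.3, 0, 0, 0.1], [-5.3, 3.3, 0, 0, 0.1]]

```text
time: 2.25
ee_pos: [0.5001, 0.0432, 0.3138]
tool_rot: [3.141, -0.0, 1.437]
contact_force: [1.2, -1.1, -0.1]
width: 0.0508
grasp_force: 0.0
```

```bash
python3 - <<'E'
from plant import *
import cv2,numpy as np
s=read_state();c=read_camera('wrist');cv2.imwrite('pics/w1.png',c['frame'][:,:,::-1]);print(s['time'],s['ee_pos'],s['tool_rot'],s['contact_force'])
from h import *
R=cv2.Rodrigues(np.array([0,0,s['tool_rot'][2]]))[0]@np.diag([1,-1,-1.]);M=np.array(c['mount'])
p=R.T@(np.array([.502,.0383,.2047])-s['ee_pos']);q=M[:3,:3].T@(p-M[:3,3]);print(p,c['fx']*q[0]/q[2]+c['cx'],c['fy']*q[1]/q[2]+c['cy'])
E
```

```text
2.25 [0.50011923 0.04320904 0.31376397] [ 3.14136749e+00 -1.27651753e-04  1.43689873e+00] [ 1.16442396 -1.09886846 -0.05492172]
[-0.00461402  0.00251929  0.10906397] 320.07586720895074 251.22962901375308
```

View pics/w1.png

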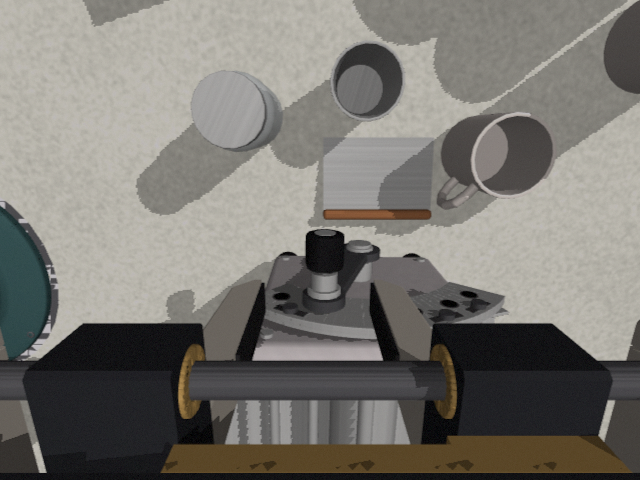

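The wrist view shows the knob at (306–344, 230–272), between the open fingers and about 5 px right of where I predicted it. I'll correct for that and go down around it.

>>> drive_tool:
  commands:
    - [[-0.2, 0.4, 2, 0, 0.1], [-0.4, 0.4, 4, 0, 0.1], [-0.4, 0.4, 6, 0, 0.1], [-0.4, 0.4, 8, 0, 0.1], [-0.4, 0.4, 9, 0, 0.1], [-0.4, 0.4, 10.0, 0, 0.1], [-0.4, 0.4, 10.3, 0, 0.1], [-0.4, 0.4, 10.3, 0, 0.1]]
  force: 4

```text
time: 2.97
ee_pos: [0.5038, 0.0381, 0.2106]
tool_rot: [-3.141, 0.0, 1.436]
contact_force: [0.5, -0.0, -0.3]
width: 0.0511
grasp_force: 0.0
```

```bash
python3 - <<'E'
from plant import *
import cv2,numpy as np
s=read_state();c=read_camera('wrist');cv2.imwrite('pics/w2.png',c['frame'][100:400,160:480,::-1]);print(s['time'],s['ee_pos'],s['tool_rot'],s['contact_force'])
E
```

```text
2.9667 [0.50377488 0.03809183 0.21058416] [-3.14133562e+00  4.78765616e-05  1.43601167e+00] [ 0.47962947 -0.04263738 -0.29910484]
```

View pics/w2.png

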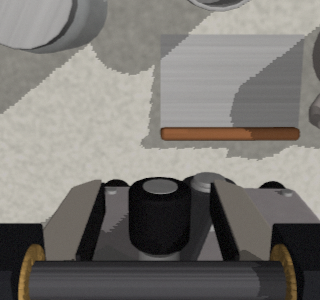

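The knob (crop 129–190) is centred between the fingers (104–213). I'll close gently.

>>> drive_tool:
  commands:
    - [[0, 0, 0, 0, -0.3], [0, 0, 0, 0, -0.5], [0, 0, 0, 0, -0.5], [0, 0, 0, 0, -0.5], [0, 0, 0, 0, -0.5], [0, 0, 0, 0, -0.5], [0, 0, 0, 0, -0.5], [0, 0, 0, 0, -0.5]]
  force: 4

```text
time: 3.68
ee_pos: [0.504, 0.038, 0.211]
tool_rot: [3.141, -0.0, 1.436]
contact_force: [3.4, 0.1, 2.5]
width: 0.028
grasp_force: 4.0
```

>>> drive_tool:
  commands:
    - [[0, 0.05, 0, 0, -0.5], [0, 0.05, 0, 0, -0.5], [0, 0.05, 0, 0, -0.5], [0.2, 0.05, 0, 0, -0.5], [0.4, 0.05, 0, 0, -0.5], [0.6, 0.05, 0, 0, -0.5], [0.8, 0.05, 0, 0, -0.5], [1.0, 0.05, 0, 0, -0.5]]
  force: 25

```text
time: 4.35
ee_pos: [0.5055, 0.047, 0.2109]
tool_rot: [-3.141, 0.002, 1.435]
contact_force: [-2.1, -9.2, 5.5]
width: 0.0274
grasp_force: 25.0
```

The knob is about 9 mm out and the 9.2 N agrees with the spring. Next I'll swing partway.

>>> drive_tool:
  commands:
    - [[0.05, 0.2, -0.07, 0, -0.5], [0.05, 0.5, -0.15, 0, -0.5], [0.05, 0.9, -0.26, 0, -0.5], [0.05, 1.3, -0.36, 0, -0.5], [0.05, 1.7, -0.44, 0, -0.5], [0.05, 2.1, -0.51, 0, -0.5], [0.05, 2.5, -0.57, 0, -0.5], [0.05, 2.5, -0.57, 0, -0.5]]

```text
time: 5.02
ee_pos: [0.5305, 0.044, 0.2166]
tool_rot: [-3.141, 0.002, 1.435]
contact_force: [-3.6, -9.8, 7.3]
width: 0.0274
grasp_force: 25.0
```

>>> drive_tool:
  commands:
    - [[-0.1, 0, 0, 0, -0.5], [-0.2, 0, 0, 0, -0.5], [-0.2, 0, 0, 0, -0.5], [-0.2, 0, 0, 0, -0.14], [-0.2, 0, 0, 0, -0.14], [-0.2, 0, 0, 0, -0.14], [-0.2, 0, 0, 0, -0.14], [-0.2, 0, 0, 0, -0.14]]

```text
time: 5.68
ee_pos: [0.5301, 0.043, 0.2161]
tool_rot: [-3.141, 0.0, 1.436]
contact_force: [0.1, -0.7, -0.1]
width: 0.0399
grasp_force: 0.0
```

>>> drive_tool:
  commands:
    - [[0, 0.4, 0, 0, -0.14], [0, 0.8, 0, 0, -0.14], [0, 1.2, -0.05, 0, -0.14], [0, 1.6, -0.05, 0, -0.14], [0, 2.0, -0.05, 0, -0.14], [0, 2.4, -0.05, 0, -0.14], [0, 2.8, 0, 0, -0.14], [0, 3.0, 0, 0, -0.14]]

```text
time: 6.35
ee_pos: [0.5596, 0.0396, 0.2166]
tool_rot: [-3.139, -0.001, 1.436]
contact_force: [-9.5, 6.4, 4.9]
width: 0.0404
grasp_force: 4.8
```

```bash
python3 - <<'E'
from plant import *
import cv2,numpy as np
s=read_state();print(s['contact_force'],s['ee_pos'])
c=read_camera('side')['frame'][100:250,270:400,::-1];w=read_camera('wrist')['frame'][150:400,180:460,::-1]
s=read_state();print(s['contact_force'],s['ee_pos'],s['time'])
c=cv2.resize(c,(425,490),interpolation=cv2.INTER_CUBIC);w=cv2.resize(w,(375,335))
w=cv2.copyMakeBorder(w,0,155,0,0,0);cv2.imwrite('pics/c3.png',np.hstack([w,c]))
E
```

```text
[-9.47213603  6.44928895  4.9375514 ] [0.55955484 0.03960468 0.21658171]
[-0.15588263 -0.41259609 -0.88013055] [0.56026925 0.03914146 0.21633458] 6.45
```

View pics/c3.png

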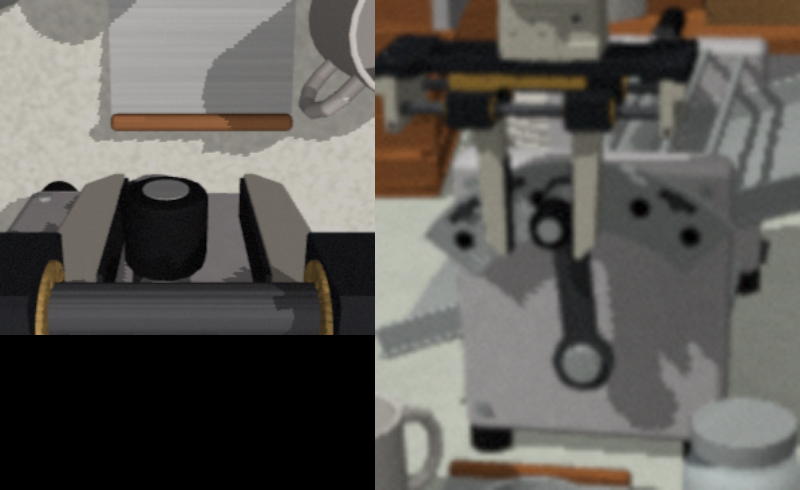

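The knob is past vertical and rests against the trailing finger. The force fell to about zero, so it isn't locked yet. I'll push slowly from here.

>>> drive_tool:
  commands:
    - [[0, 0.15, 0, 0, -0.14], [0, 0.3, 0.02, 0, -0.14], [0, 0.45, 0.04, 0, -0.14], [0, 0.6, 0.06, 0, -0.14], [0, 0.75, 0.08, 0, -0.14], [0, 0.9, 0.1, 0, -0.14], [0, 1.0, 0.12, 0, -0.14], [0, 1.0, 0.12, 0, -0.14]]

```text
time: 7.12
ee_pos: [0.5698, 0.0375, 0.2153]
tool_rot: [-3.141, 0.0, 1.436]
contact_force: [-6.6, 0.6, 3.8]
width: 0.0404
grasp_force: 2.7
```

>>> drive_tool:
  commands:
    - [[0, 0.1, 0.02, 0, -0.14], [0, 0.2, 0.04, 0, -0.14], [0, 0.3, 0.06, 0, -0.14], [0, 0.4, 0.08, 0, -0.14], [0, 0.5, 0.1, 0, -0.14], [0, 0.6, 0.12, 0, -0.14], [0, 0.6, 0.12, 0, -0.14], [0, 0.6, 0.12, 0, -0.14]]

```text
time: 7.78
ee_pos: [0.5759, 0.0366, 0.2138]
tool_rot: [-3.142, 0.0, 1.436]
contact_force: [-1.4, -1.0, -0.1]
width: 0.0399
grasp_force: 0.7
```

>>> drive_tool:
  commands:
    - [[0, 0.06, 0.02, 0, -0.14], [0, 0.12, 0.04, 0, -0.14], [0, 0.18, 0.05, 0, -0.14], [0, 0.24, 0.07, 0, -0.14], [0, 0.3, 0.09, 0, -0.14], [0, 0.3, 0.09, 0, -0.14], [0, 0.3, 0.09, 0, -0.14], [0, 0.3, 0.09, 0, -0.14]]

```text
time: 8.45
ee_pos: [0.5786, 0.0364, 0.2132]
tool_rot: [-3.141, -0.0, 1.436]
contact_force: [-6.2, -0.4, 3.2]
width: 0.0402
grasp_force: 3.0
```

```bash
python3 - <<'E'
from plant import *
import cv2,numpy as np
w=read_camera('wrist')['frame'][150:400,180:460,::-1];c=read_camera('side')['frame'][100:250,270:400,::-1]
c=cv2.resize(c,(425,490),interpolation=cv2.INTER_CUBIC);w=cv2.resize(w,(375,335))
w=cv2.copyMakeBorder(w,0,155,0,0,0);cv2.imwrite('pics/c4.png',np.hstack([w,c]))
E
```

```text
(no output)
```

View pics/c4.png

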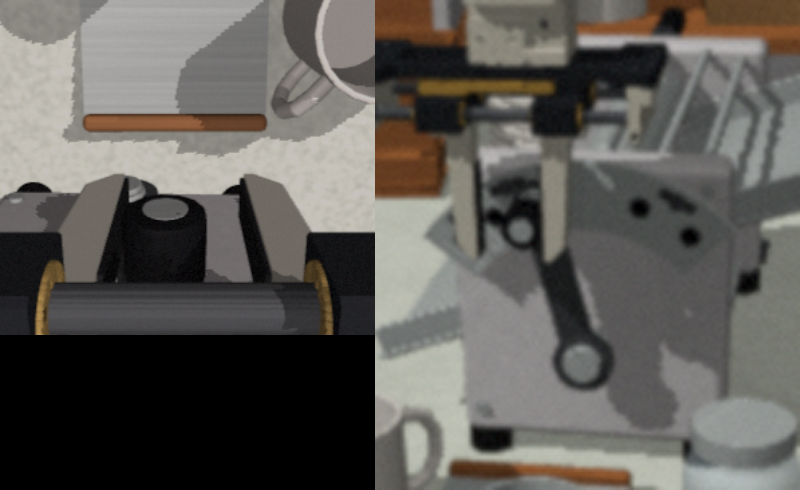

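In the wrist view the knob's end face has dropped inward by about 7 mm, so the pin is in the hole. I'll centre the gripper to let go, then rise.

>>> drive_tool:
  commands:
    - [[0, -0.3, 0, 0, -0.14], [0, -0.6, 0, 0, 0.0], [0, -0.6, 0, 0, 0.1], [0, -0.6, 0, 0, 0.1], [0, -0.6, -2, 0, 0.1], [0, -0.6, -5, 0, 0.1], [0, -0.6, -8, 0, 0.1], [0, -0.6, -10, 0, 0.1]]

```text
time: 9.22
ee_pos: [0.5731, 0.0372, 0.316]
tool_rot: [3.139, -0.0, 1.436]
contact_force: [0.7, -0.2, 0.8]
width: 0.0509
grasp_force: 0.0
```

>>> drive_tool:
  commands:
    - [[3, 0, 0, 0, 0.1], [6, 0, 0, 0, 0.1], [10, 0, 0, 0, 0.1], [13, 0, 0, 0, 0.1], [16, 0, 0, 0, 0.1], [16, 0, 0, 0, 0.1], [16, 0, 0, 0, 0.1], [16, 0, 0, 0, 0.1]]

```text
time: 9.88
ee_pos: [0.5944, 0.1954, 0.3129]
tool_rot: [3.142, 0.0, 1.436]
contact_force: [0.6, -0.6, -0.3]
width: 0.0513
grasp_force: 0.0
```

```bash
python3 - <<'E'
from plant import *
import cv2,numpy as np
print(read_state()['contact_force'])
w=read_camera('top')['frame'];cv2.imwrite('pics/top5.png',w[:,:,::-1]);w=w[165:325,420:520,::-1];c=read_camera('side')['frame'][100:250,270:400,::-1]
a=cv2.resize(w,(375,600),interpolation=cv2.INTER_CUBIC);b=cv2.resize(c,(425,490),interpolation=cv2.INTER_CUBIC)
b=cv2.copyMakeBorder(b,0,110,0,0,0);cv2.imwrite('pics/c5.png',np.hstack([a,b]))
E
```

```text
[ 0.56203636 -0.57443349 -0.2644155 ]
```

View pics/c5.png

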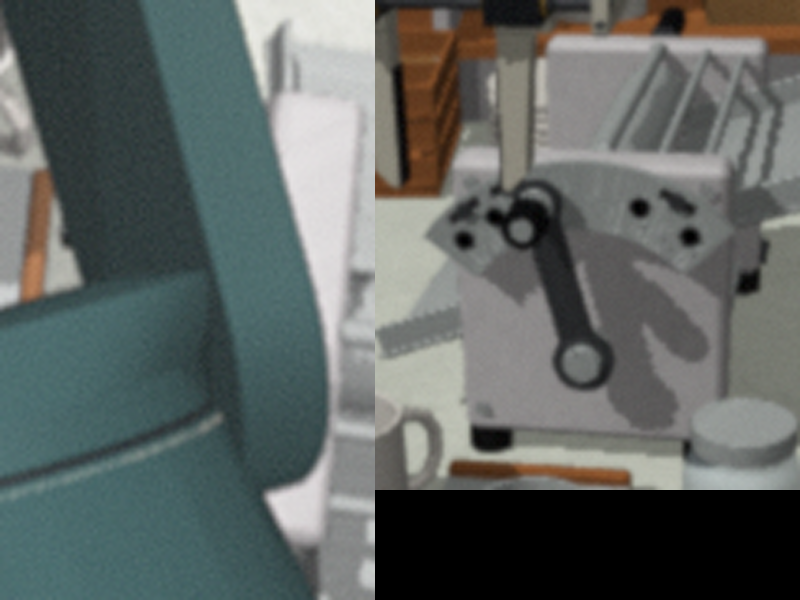

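The lever now stands where hole h1 was, and the two holes beyond it are still visible. The arm hides the top view, so I'll move it away to confirm the pin is home.

>>> drive_tool:
  commands:
    - [[3, -2, 0, 0, 0.1], [6, -4, 0, 0, 0.1], [9, -6, 0, 0, 0.1], [12, -8, 0, 0, 0.1], [15, -10, 0, 0, 0.1], [18, -12, 0, 0, 0.1], [21, -14, 0, 0, 0.1], [24, -16, 0, 0, 0.1]]

```text
time: 10.65
ee_pos: [0.4676, 0.4555, 0.3135]
tool_rot: [3.141, -0.0, 1.434]
contact_force: [0.1, -1.0, 0.8]
width: 0.051
grasp_force: 0.0
```

```bash
python3 - <<'E'
from plant import *
from h import *
t=read_camera('top');w=t['frame'];cv2.imwrite('pics/top6.png',w[:,:,::-1]);g=cv2.imread('pics/top0.png')
s=read_camera('side')
y=np.array([.1346,.9909,0]);b=np.array([.4412,-.0200,.225])
for v,h in ((171.9,'')):pass
E
python3 - <<'E'
import cv2,numpy as np
a=cv2.imread('pics/top6.png')[165:325,420:520]
cv2.imwrite('pics/c6.png',cv2.resize(a,(375,600),interpolation=cv2.INTER_CUBIC))
E
```

```text
Traceback (most recent call last):
TypeError: cannot unpack non-iterable float object
```

View pics/c6.png

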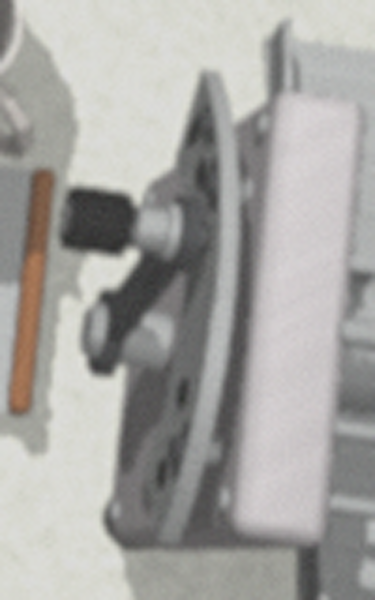

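The knob's end face is at top crop (63,217), which is pixel (436.8,222.9), and at side pixel (315.3,170.4). I'll compare its offset with the 79.0 mm I measured at the start with the pin home.

```bash
python3 - <<'E'
from plant import *
from h import *
s=read_camera('side');t=read_camera('top')
y=np.array([.1346,.9909,0]);x=np.array([.9909,-.1346,0]);b=np.array([.4412,-.0200,.225]);P=np.array([.5352,.0025,.0971])
k,e=tri([ray(s,315.3,170.4),ray(t,436.8,222.9)]);print(k,e,(k-b)@y,np.arctan2((k-P)@x,k[2]-P[2])+.335,np.hypot((k-P)@x,k[2]-P[2]))
E
```

```text
[0.5702811  0.04146715 0.20532205] [0.0004814168199039608, 0.0004814168199040338] 0.0782821150833227 0.6012673503920676 0.11217512201801381
```

The offset is 78.3 mm, so the pin is fully home, and the lever is at about 0.60 rad. I'm handing in.

```bash
python3 -c "
from plant import *
print(finish_job())"
```

```text
the job is handed in; nothing more can be done
None
```

I set the sheeter one hole thinner and handed the job in: by the camera images the lever is at about 0.60 rad with the pin home in the next hole and the knob let go, and the arm stayed clear of the other items; no verdict was returned.

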